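Third hand: press a support post against the sprung stop

TASK

Take the longer of the two steel posts out of the storage block and stand it upright in the slot of the clamping jig, its foot on the slot's floor and not yet touching the sprung stop. Then slide it along the slot against the stop and press with a steady force of about 10 N, which pushes the stop half way in (never to the end of its travel), so that a colleague can tighten the thumbscrew. Finish while still holding the post pressed like this; do not let go, and leave the shorter post in its hole.

Things in the scene. Friction and masses are not known exactly. Their poses are not given: they have to be found in the camera images.
- long_post: the post to use: plain round steel post, 16 mm diameter, 160 mm long, about 0.18 kg, foot chamfered 3 mm. Starts upright in an end hole of the storage block, foot 10 mm above the bench. Origin at the centre of its foot, z axis along the post to its top. Gripped about 130 mm above the foot, fingers stay above the jig's stop
- short_post: same steel post but only 110 mm long, upright in the other end hole of the storage block; stays there. Origin at the centre of its foot, z up along the post
- rack: grey storage block 160 (x) x 45 (y) x 35 mm high, fixed to the bench, with three blind holes in a row along its x axis, at x = -50, 0 and +50 mm, 19 mm wide and 25 mm deep. Origin at the centre of its underside. Which end holds the long post varies
- jig: aluminium clamping jig fixed on a 4 mm dark bench mat, origin on its underside (4 mm above the bench) below the slot's centre. Its x axis is the pressing direction, from slot to stop. Base plate 8 mm thick, x = -70 to +95 mm, 90 mm wide. On it stands a walled slot, open at the top, wall tops at z = 38 mm, walls 10 mm thick. A black thumbscrew sticks out to y = -40 mm at z = 25 mm
- slot_floor (a point): centre of the slot's floor, jig z = 8 mm (12 mm above the bench); axes as the jig's. Inside, the slot is 70 mm long (jig x = -35 to +35 mm), 22 mm wide (y = -11 to +11 mm) and 30 mm deep
- stop_face (a point): centre of the front face of the sprung stop, a steel disc 26 mm across and 6 mm thick, over the slot, at jig z = 98 mm. At rest the face is at jig x = +8 mm: the long post upright in the slot first touches it with its axis at x = 0, and is well clear at x = -14 mm. Pushed, it moves along jig +x
- stop (a joint): travel of the sprung stop, 0 at rest (fully out) to 0.020 m (end of travel, disc against the housing). Its spring pushes back with 1 N per mm of travel: 10 mm is 10 N. A black ring on the plunger's stem just reaches the housing when it is half way in
- housing (a point): centre of the front end of the grey round spring housing (28 mm diameter, axis along jig x, top at jig z = 112 mm) from which the stop's plunger comes out; at jig x = 34 mm, z = 98 mm, carried by a pillar at x = 51 to 81 mm

How it is judged:
On the way:
1. the long post stands upright in the slot, foot on its floor, not yet touching the stop (z of long_post in the frame of slot_floor below 0.005 m and x of long_post in the frame of slot_floor between -0.035 and 0.035 m and y of long_post in the frame of slot_floor between -0.011 and 0.011 m and angle between long_post's own z axis and vertical below 0.14 rad and value of joint stop below 0.001 m), for 0.2 s.
At the end, for the whole second after the job is handed in: The long post stands in the jig's slot, foot within 5 mm of the slot's floor, upright within 8 degrees, at rest, held by the fingers, and presses the stop steadily with 6 to 14 N (stop 6 to 14 mm in); the short post is within 20 mm of where it stood (z of long_post in the frame of slot_floor below 0.005 m and x of long_post in the frame of slot_floor between -0.035 and 0.035 m and y of long_post in the frame of slot_floor between -0.011 and 0.011 m and angle between long_post's own z axis and vertical below 0.14 rad and value of joint stop between 0.006 and 0.014 m and contact force between long_post and stop between 6 and 14 N and contact force between the fingers and long_post above 3 N and linear speed of long_post below 0.01 m/s and distance of short_post from where it was at the start of the episode below 0.02 m); the arm keeps its last pose, push and grip.
It fails at once if the stop is driven to the end of its travel (value of joint stop above 0.0185 m).
It fails at once if the short post is pulled out or knocked over (distance of short_post from where it was at the start of the episode above 0.02 m).
It also fails if it takes over 42 s, if anything falls off the work surface, if the arm or the gripper's body presses on something with over 40 N, if the wrist force passes 120 N, or if a joint passes its speed limit or range.

ROBOT

A 6-joint arm with a two-finger parallel gripper is mounted at the origin on a cart in front of the work surface, level with it; the furniture and walls round the work are solid. World frame = base frame: x ahead of the robot, y to its left, z up, the work surface at z = 0. Lengths are in m, angles in rad, forces in N, time in s.
With the tool pointing down it reaches from about 0.425 to 1.125 m from the base axis. Payload 14.9 kg.
Tool frame: the origin (TCP) lies at the very end of the fingers, on their centre line; the grasp point (between the pads) lies 19 mm behind it (ctrl.grip_point_offset is the z of the grasp point in the tool frame, in m); z points along the fingers, x is the direction in which the jaws open and shut, and the axes are right-handed (so a half turn about z gives the same grasp; the last joint's range is limited). The gripper opens to 91 mm and grips with 3 to 60 N. Pads are 32 mm wide; open, the fingers measure 118 mm over their backs; the gripper's body (76 mm by 178 mm) begins 60 mm behind the grasp point.
Start: joints at [1.069, 0.379, 1.734, -0, 1.028, -0.033], TCP at [0.316, 0.624, 0.214] pointing down, gripper open.
Joint ranges: [-2.77, 2.77], [-0.74, 2.19], [0, 2.66], [-1.06, 4.2], [0.31, 2.87], [-3.08, 3.08]. Speed limits (rad/s): [1.89, 1.89, 2.39, 3.14, 3.14, 3.14].

INTERFACE

Orientations are given as [roll, pitch, yaw] about the fixed x, y, z axes, in that order (R = Rz(yaw) Ry(pitch) Rx(roll)).
In Python, from station import ctrl gives the robot as it stands.
- The arm moves only by the tool apply_moves, never from a script. Its argument "plan" is a list that holds one entry, the list of rows, each a list of 4 numbers: the shift along the tool's x, y, z in mm, then the turn about the tool's z in degrees. In form: [[[tx, ty, tz, turn], ...]]. A call has 1 to 20 rows; each row shifts and turns the commanded pose from where the row before left it, along the tool's axes as they then stand; what a row does not reach is not made up. A row lasts 1/12 s, in which the tool goes at most 41.7 mm and 7.16 degrees, less where a joint would pass 70% of its speed; a pose out of reach is approached as far as the arm can. A call with a gripper value outside its range is refused whole. "jaw" is the gripper command: -1 is shut, 1 is fully open, values between are in proportion, set as the call begins (left out, the last holds). The fingers move at their own pace and stop on an object; "newtons" is the grip in N (left out, the last holds). Time passes only in rows, so rows that do not move let the fingers close. It gives the time, the measured TCP pose, the force and the opening at its end, in the units of the state.
- ctrl.observe(): the state, without advancing time (a new reading comes with each control period).
- ctrl.camera(name): name is "scene" or "top" or "wrist"; returns the picture (400x640x3 uint8, blue, green, red); there is no depth.
- ctrl.camera_model(name): a dict with "mtx" (3x3 intrinsics, pixels), "world_from_camera" (4x4, takes a point from camera to world coordinates). Camera axes: x right, y down, z forward; pixel columns grow to the right and rows downward; lengths in m; the calibration is good to about 2 mm. A picture is of the moment at which its call begins: read the wrist's pose just before it. camera_model takes no time and is no camera call; for the wrist camera it gives the pose at the moment of the call.
- ctrl.close_job(): hands the job in, once; it reports no verdict.
Trained networks look in the newest picture that a camera, given by its name, has taken for a name from the list of things; names that differ only in an ending like _2 or _b are one class to them, and where a whole thing is asked for, a point or a joint stands for the part that bears it (a point fixed in the world has none). Each returns a list of dicts, best first, with "conf" (0 to 1); they miss things now and then, are a little off and sometimes report something else, mostly with a low value. They report only what shows in the picture. A call takes as long as a camera call.
- ctrl.find_in(name, camera): "box" ([left, top, right, bottom] in pixels, round what is visible of it).
The state is a dict: "t": time; "qpos": joint angles; "dq": joint speeds; "tau": joint torques, N m; "ee_pos": TCP position; "tool_rot": TCP orientation; "ft_force": force on the tool from outside, world axes, zero at the start; "wrist_torque": the same for the moment, N m; "gripper_width": finger opening in m.
Only numpy, scipy, OpenCV 4.12 (cv2) and the standard library are available. Lean on these libraries where they do the work, as an engineer would, in place of code of your own. Each camera call takes 0.05 s, during which the arm holds its last target.

## Working session

There is one attempt and no reset: what is moved stays moved. The work goes in short steps, Python scripts to look and compute and a tool call to move; the robot and the scene stay as the last step left them, time stands still between calls to the robot, and variables do not carry over. Pictures are saved under pics/ and viewed, and the job is handed in when it is done.

Besides the shell and the picture viewer there is one more tool, called by a JSON object that holds its "method" and its "body". apply_moves: Moves the arm, as the interface text tells. Its arguments: {"type":"object","properties":{"plan":{"type":"array","items":{"type":"array","items":{"type":"array","items":{"type":"number"}}}},"jaw":{"type":"number"},"newtons":{"type":"number"}},"required":["plan"]}

```bash
ls; mkdir -p pics
cat > h.py <<'E'
from station import ctrl
import numpy as np, cv2
def snap(n,f):
    m=ctrl.camera_model(n); im=np.array(ctrl.camera(n)); cv2.imwrite('pics/'+f,im); return im,m
def ray(m,uv):
    K=np.array(m['mtx']);T=np.array(m['world_from_camera'])
    d=T[:3,:3]@np.linalg.solve(K,[uv[0],uv[1],1.]); return T[:3,3],d/np.linalg.norm(d)
def atz(m,uv,z):
    o,d=ray(m,uv); return o+d*(z-o[2])/d[2]
def tri(obs):
    A=np.zeros((3,3));b=np.zeros(3)
    for m,uv in obs:
        o,d=ray(m,uv);P=np.eye(3)-np.outer(d,d);A+=P;b+=P@o
    x=np.linalg.solve(A,b); return x,[float(np.linalg.norm((np.eye(3)-np.outer(ray(m,uv)[1],ray(m,uv)[1]))@(x-ray(m,uv)[0]))) for m,uv in obs]
def proj(m,p):
    T=np.linalg.inv(np.array(m['world_from_camera']));c=T[:3,:3]@np.array(p)+T[:3,3];q=np.array(m['mtx'])@c;return q[:2]/q[2]
E
python3 - <<'E'
from h import *
s=ctrl.observe(); print({k:np.round(v,3).tolist() for k,v in s.items()}, ctrl.grip_point_offset)
for n in ['scene','top','wrist']:
    im,m=snap(n,n+'0.png'); print(n,np.round(m['world_from_camera'],3).tolist(),np.round(m['mtx'],1).tolist())
for n in ['scene','top']:
    for t in ['long_post','short_post','rack','jig','stop','housing']:
        print(n,t,[(np.round(d['box']).tolist(),round(d['conf'],2)) for d in ctrl.find_in(t,n)[:2]])
print(ctrl.observe()['t'])
E
```

```text
pics
{'t': 0.0, 'qpos': [1.069, 0.379, 1.735, -0.0, 1.029, -0.033], 'dq': [-0.002, -0.001, 0.001, -0.0, 0.0, -0.001], 'tau': [0.001, -76.373, -43.437, 0.065, 0.042, -0.0], 'ee_pos': [0.316, 0.624, 0.213], 'tool_rot': [-3.142, 0.001, 1.102], 'ft_force': [-0.123, -0.029, 0.549], 'wrist_torque': [0.026, 0.038, -0.034], 'gripper_width': 0.091} -0.0188
scene [[0.886, -0.225, 0.406, 0.161], [-0.464, -0.418, 0.781, -0.56], [-0.006, -0.88, -0.474, 0.486], [0.0, 0.0, 0.0, 1.0]] [[444.5, 0.0, 311.0], [0.0, 444.5, 196.8], [0.0, 0.0, 1.0]]
top [[0.007, -0.999, 0.035, 0.475], [-1.0, -0.006, 0.022, 0.103], [-0.022, -0.035, -0.999, 0.971], [0.0, 0.0, 0.0, 1.0]] [[461.5, 0.0, 315.4], [0.0, 461.5, 196.1], [0.0, 0.0, 1.0]]
wrist [[0.451, 0.856, 0.253, 0.244], [0.892, -0.432, -0.131, 0.662], [-0.002, 0.285, -0.959, 0.384], [0.0, 0.0, 0.0, 1.0]] [[291.8, 0.0, 316.0], [0.0, 291.8, 203.8], [0.0, 0.0, 1.0]]
scene long_post [([260.0, 145.0, 268.0, 204.0], 0.82)]
scene short_post [([303.0, 158.0, 312.0, 197.0], 0.58)]
scene rack [([244.0, 189.0, 325.0, 223.0], 0.83), ([287.0, 205.0, 390.0, 293.0], 0.26)]
scene jig [([285.0, 204.0, 390.0, 295.0], 0.89)]
scene stop [([337.0, 215.0, 354.0, 228.0], 0.74)]
scene housing [([282.0, 204.0, 390.0, 294.0], 0.89)]
top long_post []
top short_post [([275.0, 169.0, 283.0, 179.0], 0.66), ([360.0, 160.0, 410.0, 245.0], 0.4)]
top rack [([262.0, 162.0, 299.0, 241.0], 0.85)]
top jig [([363.0, 163.0, 411.0, 244.0], 0.58)]
top stop [([387.0, 193.0, 399.0, 208.0], 0.47)]
top housing [([363.0, 161.0, 409.0, 245.0], 0.75)]
0.75
```

Run:
```python
import cv2
a=cv2.imread('pics/scene0.png')[130:310,230:410];cv2.imwrite('pics/scene0c.png',cv2.resize(a,None,fx=3.3,fy=3.3,interpolation=2))
a=cv2.imread('pics/top0.png')[140:260,250:430];cv2.imwrite('pics/top0c.png',cv2.resize(a,None,fx=4.4,fy=4.4,interpolation=2))
```

```text
(no output)
```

View pics/scene0.png

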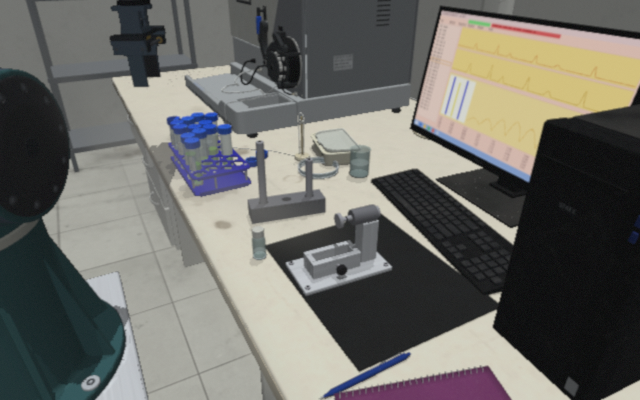

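```bash
sleep 0
```

```text
(no output)
```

View pics/wrist0.png

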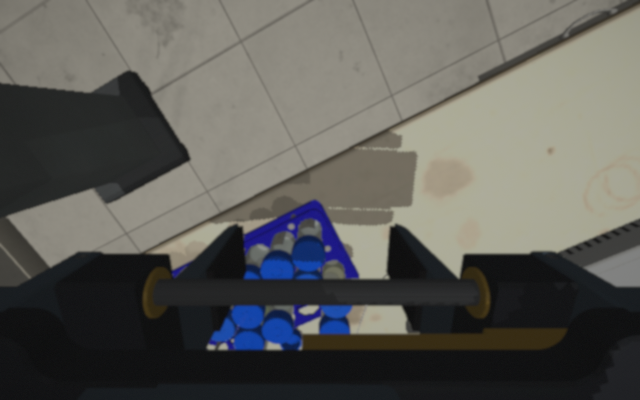

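View pics/scene0c.png

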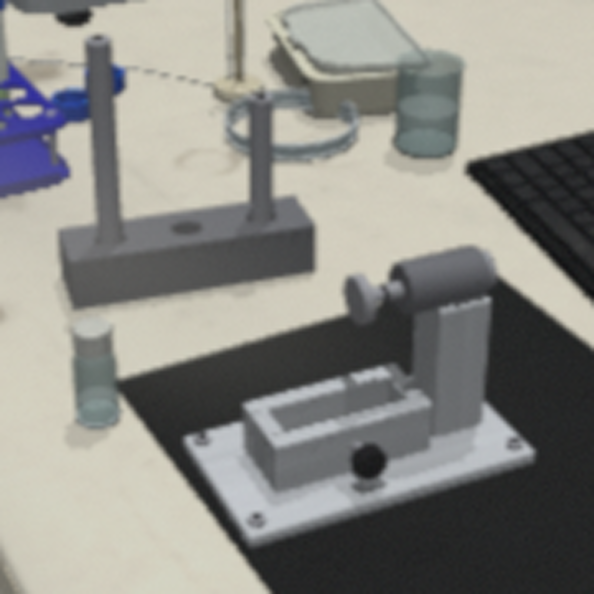

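View pics/top0c.png

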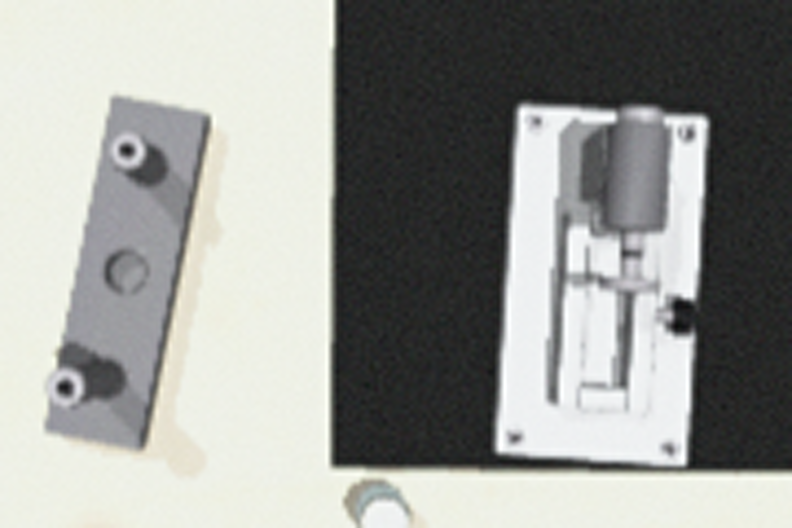

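The scene view shows the long post as the nearer-left one: its top is at about (259,142) in scene and (265,228) in top. The short post's top is at about (309,159) in scene and (279,174) in top. The jig's stop points roughly along world +x. Next I'll compute positions.

Run:
```python
from h import *
mt=ctrl.camera_model('top');ms=ctrl.camera_model('scene')
T=lambda x,y:(250+(x+.5)/4.4-.5,140+(y+.5)/4.4-.5)
S=lambda x,y:(230+(x+.5)/3.3-.5,130+(y+.5)/3.3-.5)
for n,t,s in [('long top',(65,387),(97,41)),('short top',(127,151),(261,97)),('mid hole',(127,271),(187,228)),('stop disc c',(632,284),(358,299)),('thumb',(681,316),(369,460))]:
    x,e=tri([(mt,T(*t)),(ms,S(*s))]); print(n,np.round(x,4),np.round(e,4))
c=np.array([atz(mt,T(*p),.012)[:2] for p in [(517,103),(709,115),(687,466),(497,453)]])
print(np.round(c,4)); print([round(float(np.linalg.norm(c[i]-c[i-1])),4) for i in range(4)])
f=(c[0]+c[1])/2;b=(c[2]+c[3])/2;d=(f-b)/np.linalg.norm(f-b);print('yaw',np.degrees(np.arctan2(d[1],d[0])),'origin',b+d*.07)
c=np.array([atz(mt,T(*p),.035)[:2] for p in [(112,96),(210,115),(143,447),(46,430)]])
print('rack',np.round(c,4),c.mean(0));d=c[0]-c[3];print(np.degrees(np.arctan2(d[1],d[0])),np.linalg.norm(d))
o=ctrl.observe();mw=ctrl.camera_model('wrist')
from scipy.spatial.transform import Rotation as R
Tt=np.eye(4);Tt[:3,:3]=R.from_euler('xyz',o['tool_rot']).as_matrix();Tt[:3,3]=o['ee_pos']
print(np.round(np.linalg.inv(Tt)@mw['world_from_camera'],3))
print(np.round(Tt,3))
```

```text
long top [0.4478 0.2092 0.1686] [0.0003 0.0003]
short top [0.5462 0.1904 0.1195] [0.0004 0.0004]
mid hole [0.497  0.1988 0.035 ] [0.0003 0.0003]
stop disc c [ 0.491  -0.0237  0.1027] [0.0007 0.0007]
thumb [ 0.4785 -0.0573  0.0296] [0.0002 0.0002]
[[ 0.5785  0.017 ]
 [ 0.5733 -0.0733]
 [ 0.4081 -0.0631]
 [ 0.4134  0.0259]]
[0.1653, 0.0905, 0.1655, 0.0891]
yaw -3.3103126018321385 origin [ 0.48063805 -0.02263839]
rack [[0.5784 0.2064]
 [0.5698 0.1609]
 [0.4162 0.1905]
 [0.4237 0.2353]] [0.49700387 0.1982815 ]
-10.586206896150033 0.15735961783366106
[[ 1.     0.001 -0.001  0.001]
 [-0.001  0.959  0.285 -0.081]
 [ 0.001 -0.285  0.959 -0.171]
 [ 0.     0.     0.     1.   ]]
[[ 0.452  0.892  0.     0.316]
 [ 0.892 -0.452 -0.     0.624]
 [-0.     0.    -1.     0.214]
 [ 0.     0.     0.     1.   ]]
```

{"method": "apply_moves", "body": {"plan": [[[0, 0, 0, 6.6], [0, 0, 0, 6.6], [0, 0, 0, 6.6], [0, 0, 0, 6.6], [0, 0, 0, 6.6], [0, 0, 0, 6.6], [0, 0, 0, 6.6], [0, 0, 0, 6.6], [0, 0, 0, 6.6], [0, 0, 0, 7.0]]], "jaw": 1}}

```text
t: 1.58
ee_pos: [0.3163, 0.6245, 0.2139]
tool_rot: [3.142, 0.0, -0.062]
ft_force: [-0.4, -0.2, -0.7]
gripper_width: 0.0914
```

{"method": "apply_moves", "body": {"plan": [[[13, 34, 0, 0], [13, 34, 0, 0], [13, 34, 0, 0], [13, 34, 0, 0], [13, 34, 0, 0], [13, 34, 0, 0], [13, 34, 0, 0], [13, 34, 0, 0], [13, 34, 0, 0], [13, 34, 0, 0], [13, 34, 0, 0], [13, 33, 0, 0], [0, 0, 0, 0]]]}}

```text
t: 2.67
ee_pos: [0.45, 0.2052, 0.2141]
tool_rot: [3.141, -0.001, -0.06]
ft_force: [0.3, 0.2, -0.1]
gripper_width: 0.091
```

Run:
```python
from h import *
s=ctrl.observe(); print({k:np.round(v,4).tolist() for k,v in s.items() if k in('t','ee_pos','tool_rot','qpos')})
im,m=snap('wrist','w1.png')
for t in ['long_post','short_post','jig']:
    print(t,[(np.round(d['box']).tolist(),round(d['conf'],2)) for d in ctrl.find_in(t,'wrist')[:2]])
print(proj(m,[.448,.2085,.17]),proj(m,[.448,.2085,.035]),proj(m,[.546,.1895,.12]))
```

```text
{'t': 2.6667, 'qpos': [0.3811, 0.0493, 2.1431, -0.0009, 0.9489, 0.4416], 'ee_pos': [0.45, 0.2052, 0.2141], 'tool_rot': [3.1411, -0.0005, -0.06]}
long_post [([306.0, 177.0, 321.0, 229.0], 0.61)]
short_post [([390.0, 185.0, 424.0, 219.0], 0.62)]
jig [([297.0, 302.0, 407.0, 342.0], 0.46)]
[312.92761913 221.19488456] [314.13595485 183.2341967 ] [416.71362991 216.16023651]
```

View pics/w1.png

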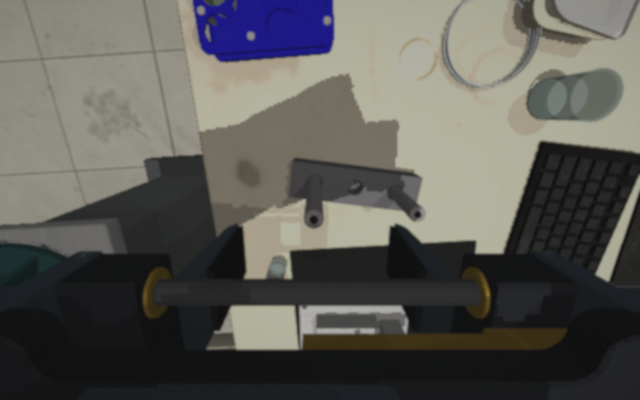

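The wrist view confirms the estimate: the long post's top is at (314,219) against a predicted (313,221), and the short post's is at (417,214). I'll descend and grip.

{"method": "apply_moves", "body": {"plan": [[[-2, -4, 3, 0], [0, 0, 15, 0], [0, 0, 20, 0], [0, 0, 20, 0], [0, 0, 20, 0], [0, 0, 11, 0], [0, 0, 4, 0], [0, 0, 0, 0], [0, 0, 0, 0]]]}}

```text
t: 3.62
ee_pos: [0.4474, 0.2139, 0.1215]
tool_rot: [-3.141, -0.0, -0.056]
ft_force: [-0.2, -0.4, -0.1]
gripper_width: 0.0914
```

{"method": "apply_moves", "body": {"plan": [[[0, 0, 0, 0], [0, 0, 0, 0], [0, 0, 0, 0], [0, 0, 0, 0], [0, 0, 0, 0], [0, 0, 0, 0], [0, 0, 0, 0], [0, 0, 0, 0], [0, 0, 0, 0], [0, 0, 0, 0]]], "jaw": -1, "newtons": 50}}

```text
t: 4.45
ee_pos: [0.4471, 0.2134, 0.1209]
tool_rot: [3.142, 0.0, -0.057]
ft_force: [0.1, 0.4, 0.6]
gripper_width: 0.0276
```

{"method": "apply_moves", "body": {"plan": [[[0, 4, 0, 0], [0, 0, 0, 0], [0, 0, 0, 0], [0, 0, 0, 0], [0, 0, 0, 0], [0, 0, 0, 0]]]}}

```text
t: 4.95
ee_pos: [0.4468, 0.2094, 0.1209]
tool_rot: [3.142, 0.0, -0.057]
ft_force: [-0.3, 0.1, -2.0]
gripper_width: 0.0154
```

Run:
```python
from h import *
s=ctrl.observe(); print({k:np.round(v,4).tolist() for k,v in s.items() if k in('t','ee_pos','tool_rot','ft_force','wrist_torque','gripper_width')})
im,m=snap('wrist','w2.png')
im,m=snap('scene','s2.png');cv2.imwrite('pics/s2c.png',cv2.resize(im[50:250,200:400],None,fx=3,fy=3,interpolation=2))
```

```text
{'t': 4.95, 'ee_pos': [0.4468, 0.2094, 0.1209], 'tool_rot': [3.1416, 0.0001, -0.057], 'ft_force': [-0.3383, 0.059, -2.03], 'wrist_torque': [-0.0819, 0.017, 0.0157], 'gripper_width': 0.0154}
```

View pics/w2.png

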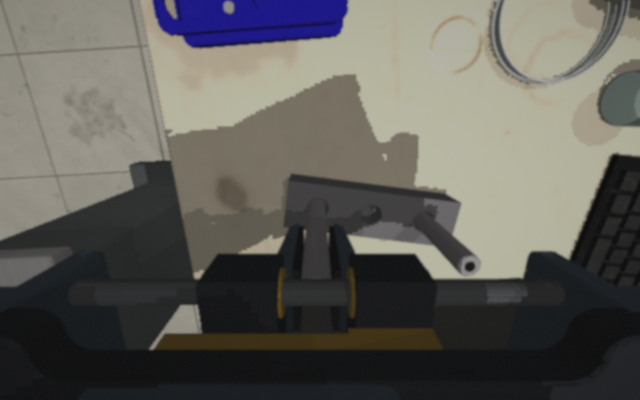

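View pics/s2c.png

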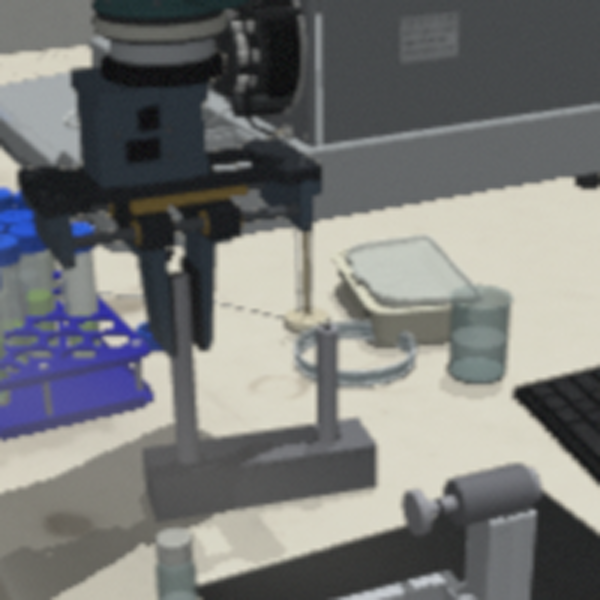

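Run:
```python
from h import *
mw=ctrl.camera_model('wrist');ms=ctrl.camera_model('scene')
for n,m in (('w2',mw),('s2',ms)):
    im=cv2.imread(f'pics/{n}.png')
    P=lambda p:tuple(np.round((proj(m,p))*16).astype(int).tolist())
    im2=cv2.resize(im,None,fx=4,fy=4,interpolation=2)
    Q=lambda p:tuple(np.round((proj(m,p)+.5)*4-.5).astype(int).tolist())
    for z in (.04,.08,.121,.14,.17): cv2.circle(im2,Q([.4468,.2094,z]),3,(0,0,255),-1)
    c=(np.array(Q([.4468,.2094,.13]))); print(c/4)
    x,y=c; cv2.imwrite(f'pics/{n}z.png',im2[max(0,y-280):y+280,x-300:x+300])
```

```text
[315.75 256.5 ]
[260.25 160.75]
```

View pics/s2z.png

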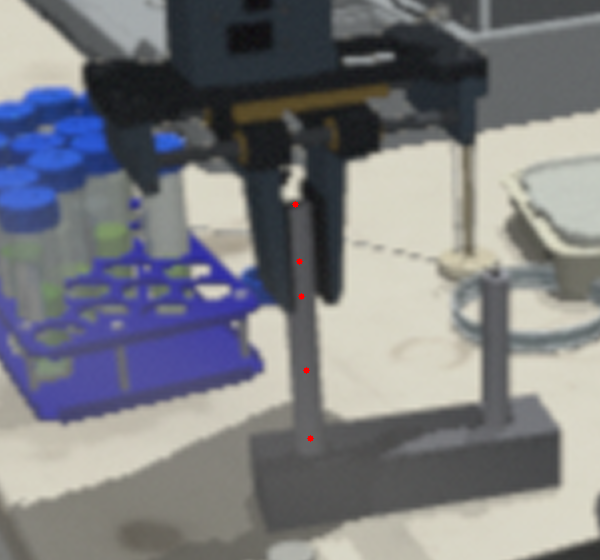

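View pics/w2z.png

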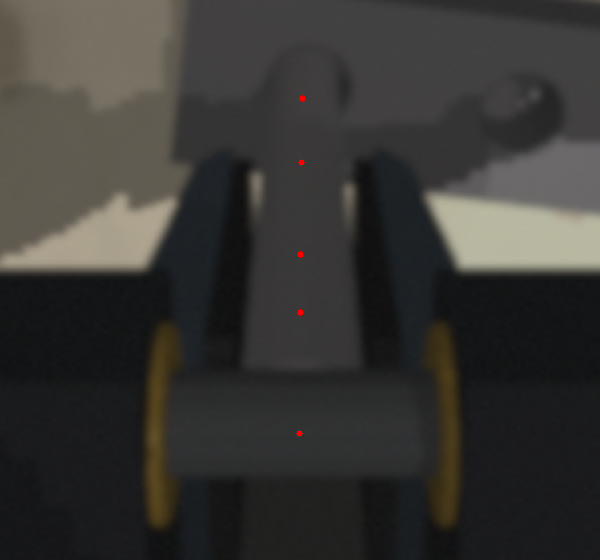

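The dots projected on the post axis lie on the post in both views, and the opening of 15.4 mm fits a 16 mm post. I'll lift it straight out.

{"method": "apply_moves", "body": {"plan": [[[0, 0, -3, 0], [0, 0, -6, 0], [0, 0, -8, 0], [0, 0, -10, 0], [0, 0, -12, 0], [0, 0, -12, 0], [0, 0, -10, 0], [0, 0, -6, 0], [0, 0, -3, 0], [0, 0, 0, 0]]]}}

```text
t: 5.88
ee_pos: [0.4471, 0.2095, 0.1917]
tool_rot: [-3.141, -0.001, -0.057]
ft_force: [0.1, 0.4, -1.9]
gripper_width: 0.015
```

Run:
```python
from h import *
s=ctrl.observe(); print({k:np.round(v,4).tolist() for k,v in s.items() if k in('t','ee_pos','tool_rot','ft_force','wrist_torque','gripper_width')})
im,m=snap('scene','s3.png');cv2.imwrite('pics/s3c.png',cv2.resize(im[100:300,200:400],None,fx=3,fy=3,interpolation=2))
```

```text
{'t': 5.8833, 'ee_pos': [0.4471, 0.2095, 0.1917], 'tool_rot': [-3.1411, -0.001, -0.0569], 'ft_force': [0.0632, 0.4125, -1.9267], 'wrist_torque': [-0.0592, 0.0111, 0.017], 'gripper_width': 0.015}
```

View pics/s3c.png

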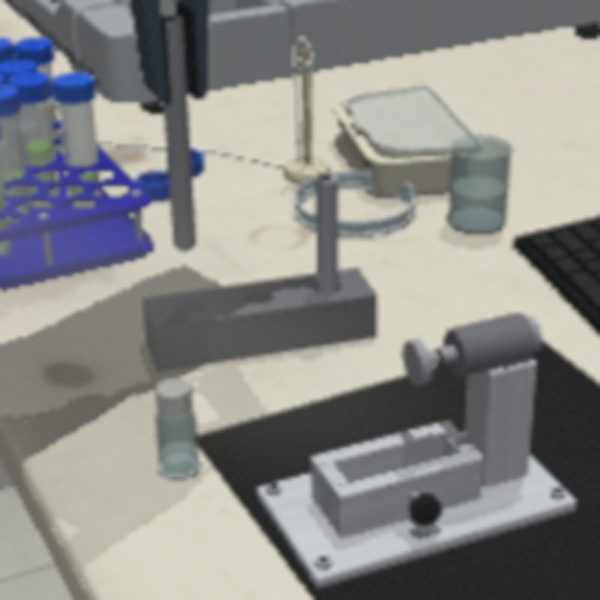

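The post is lifted clear with its foot at scene px (261,182), and the short post is still in its hole. Next I'll carry it over to the jig.

{"method": "apply_moves", "body": {"plan": [[[1, 7, 0, 0], [2, 16, 0, 0], [3, 24, 0, 0], [4, 26, 0, 0], [4, 28, 0, 0], [4, 28, 0, 0], [4, 28, 0, 0], [3, 26, 0, 0], [3, 22, 0, 0], [2, 16, 0, 0], [1, 7, 0, 0], [0, 2, 0, 0], [0, 0, 0, 0], [0, 0, 0, 0], [0, 0, 0, 0]]]}}

```text
t: 7.18
ee_pos: [0.4646, -0.0213, 0.1908]
tool_rot: [-3.142, 0.0, -0.056]
ft_force: [0.0, 0.3, -1.1]
gripper_width: 0.0152
```

```bash
cat > look.py <<'E'
from h import *
import sys
k=sys.argv[1]
from scipy.spatial.transform import Rotation as R
s=ctrl.observe(); print({k:np.round(v,4).tolist() for k,v in s.items() if k in('t','ee_pos','tool_rot','ft_force','wrist_torque','gripper_width')})
T=np.array(s['ee_pos']);Z=R.from_euler('xyz',s['tool_rot']).as_matrix()[:,2]
for n in ('wrist','scene'):
    im,m=snap(n,n+k+'.png')
    im2=cv2.resize(im,None,fx=4,fy=4,interpolation=2)
    c=proj(m,[.48,-.02,.05]) if n=='scene' else proj(m,T)
    if n=='scene': c=c+[0,-20]
    x,y=(c*4).astype(int); x0=max(0,x-350);y0=max(0,y-290)
    cr=im2[y0:y0+580,x0:x0+700].copy(); print(n,'crop origin',x0/4,y0/4,'foot px pred',np.round((proj(m,T+.111*Z)+.5)*4-.5-[x0,y0]), 'slot ctr', np.round((proj(m,[.4806,-.0226,.042])+.5)*4-.5-[x0,y0]))
    cv2.imwrite(f'pics/{n}{k}c.png',cr)
E
python3 look.py 4
```

```text
{'t': 7.1833, 'ee_pos': [0.4646, -0.0213, 0.1908], 'tool_rot': [-3.1415, 0.0003, -0.056], 'ft_force': [0.05, 0.2879, -1.079], 'wrist_torque': [-0.1077, -0.0213, -0.0332], 'gripper_width': 0.0152}
wrist crop origin 228.0 177.0 foot px pred [353.  99.] slot ctr [410.  63.]
scene crop origin 243.5 154.75 foot px pred [323. 324.] slot ctr [356. 390.]
```

View pics/wrist4c.png

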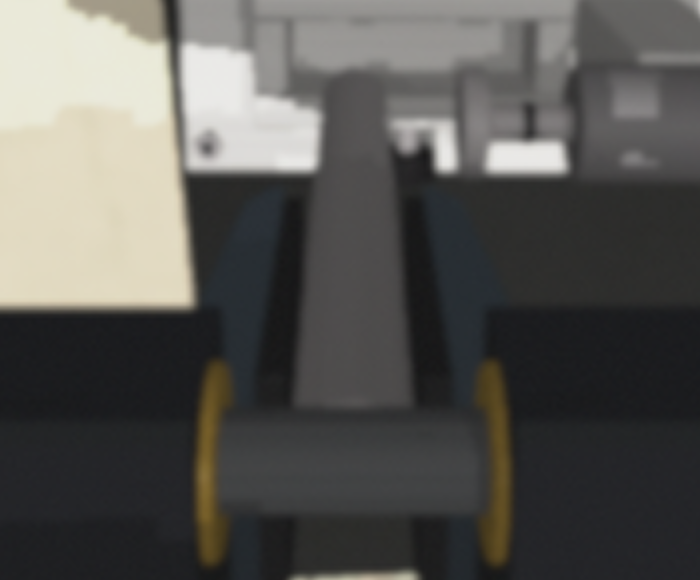

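View pics/scene4c.png

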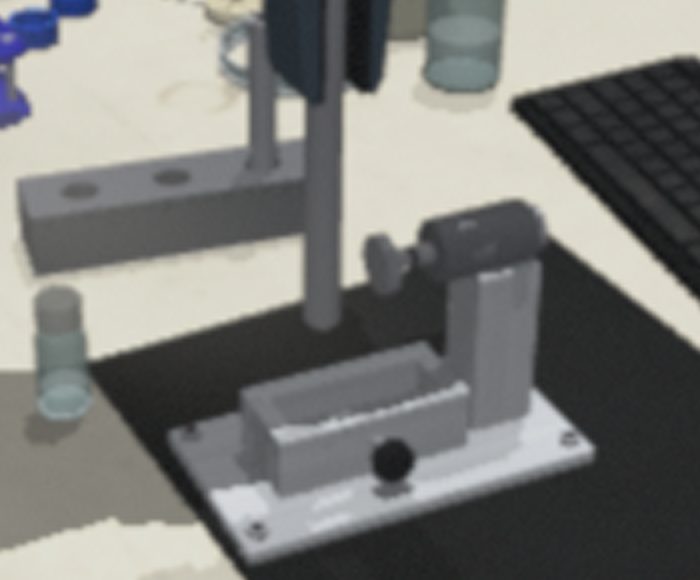

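```bash
cat > ov.py <<'E'
from h import *
import sys
k=sys.argv[1]; O=np.array([.4806,-.0226,.004]);a=np.radians(-3.3)
def J(x,y,z): return O+[x*np.cos(a)-y*np.sin(a),x*np.sin(a)+y*np.cos(a),z]
for n in ('wrist','scene'):
    m=ctrl.camera_model(n);im=cv2.imread(f'pics/{n}{k}.png');f=5
    im2=cv2.resize(im,None,fx=f,fy=f,interpolation=2)
    Q=lambda p:np.round((proj(m,p)+.5)*f-.5).astype(int)
    for hx,hy,z,c in ((.035,.011,.038,(0,0,255)),(.045,.021,.038,(0,255,0)),(.035,.011,.008,(255,0,255))):
        cv2.polylines(im2,[np.array([Q(J(*p,z)) for p in ((-hx,-hy),(hx,-hy),(hx,hy),(-hx,hy))])],True,c,1)
    cv2.polylines(im2,[np.array([Q(J(*p,.008)) for p in ((-.07,-.045),(.095,-.045),(.095,.045),(-.07,.045))])],True,(255,255,0),1)
    cv2.polylines(im2,[np.array([Q(J(.008,.013*np.cos(t),.098+.013*np.sin(t))) for t in np.linspace(0,6.28,30)])],True,(0,165,255),1)
    x,y=Q(J(0,0,.04)); x0=max(0,x-390);y0=max(0,y-290);cv2.imwrite(f'pics/{n}{k}o.png',im2[y0:y0+580,x0:x0+780])
E
python3 ov.py 4
```

```text
(no output)
```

View pics/wrist4o.png

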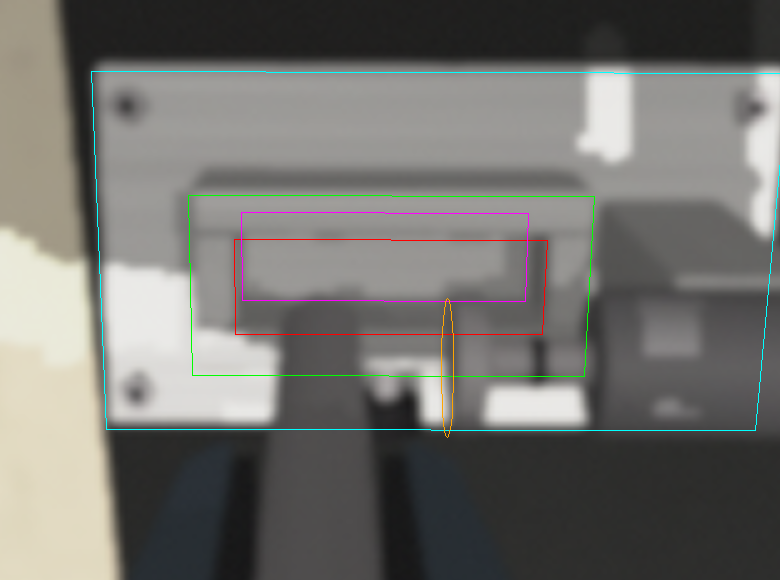

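View pics/scene4o.png

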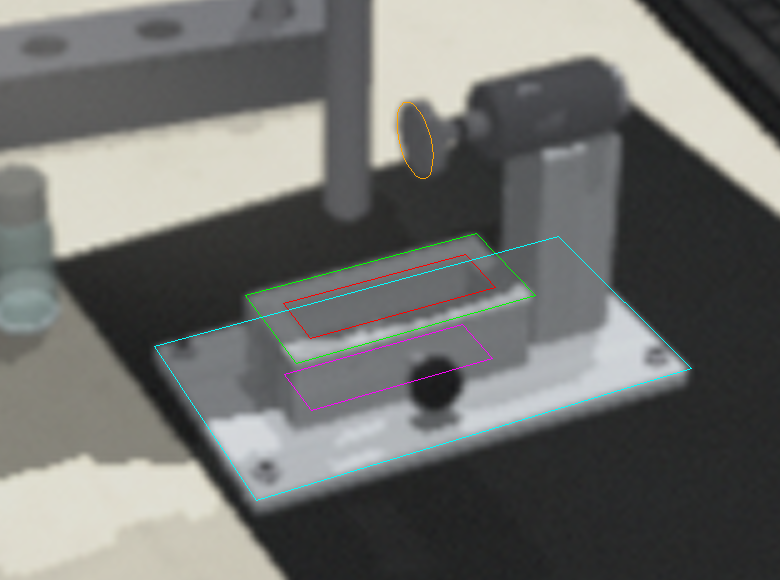

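The jig model overlay fits both views within about 1 to 1.5 mm, and the slot's inner rim in the wrist crop agrees. I'll lower the post slowly, leaving the last few mm for a force check.

{"method": "apply_moves", "body": {"plan": [[[0, -0.5, 4, 0], [0, 0, 8, 0], [0, 0, 8, 0], [0, 0, 6, 0], [0, 0, 4, 0], [0, 0, 4, 0], [0, 0, 4, 0], [0, 0, 4, 0], [0, 0, 4, 0], [0, 0, 4, 0], [0, 0, 4, 0], [0, 0, 4, 0], [0, 0, 4, 0], [0, 0, 2, 0], [0, 0, 0, 0], [0, 0, 0, 0]]]}}

```text
t: 8.62
ee_pos: [0.4648, -0.0215, 0.1269]
tool_rot: [-3.142, 0.0, -0.057]
ft_force: [-0.4, -0.7, -1.3]
gripper_width: 0.015
```

```bash
python3 look.py 5; python3 ov.py 5
```

```text
{'t': 8.6167, 'ee_pos': [0.4648, -0.0215, 0.1269], 'tool_rot': [-3.1416, 0.0002, -0.0569], 'ft_force': [-0.4178, -0.6599, -1.2504], 'wrist_torque': [-0.0639, 0.0205, -0.0152], 'gripper_width': 0.015}
wrist crop origin 228.0 177.0 foot px pred [353.  99.] slot ctr [422. 131.]
scene crop origin 243.5 154.75 foot px pred [322. 448.] slot ctr [356. 390.]
```

View pics/wrist5o.png

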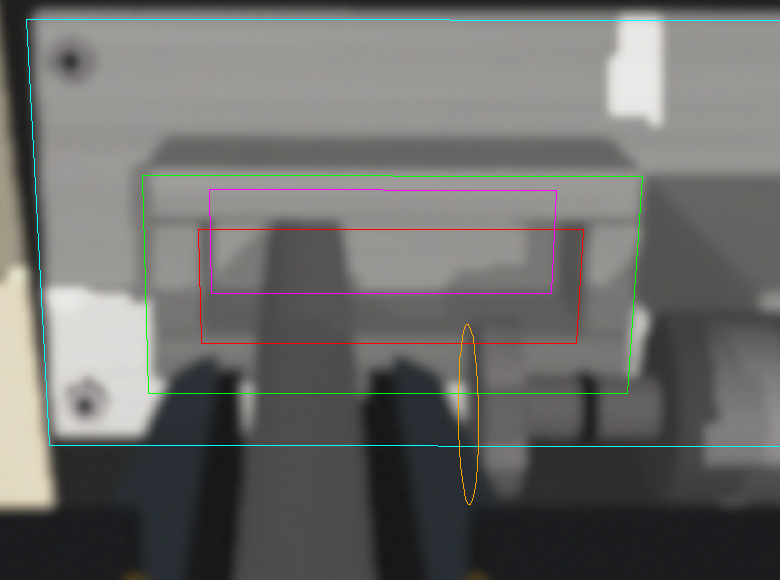

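View pics/scene5c.png

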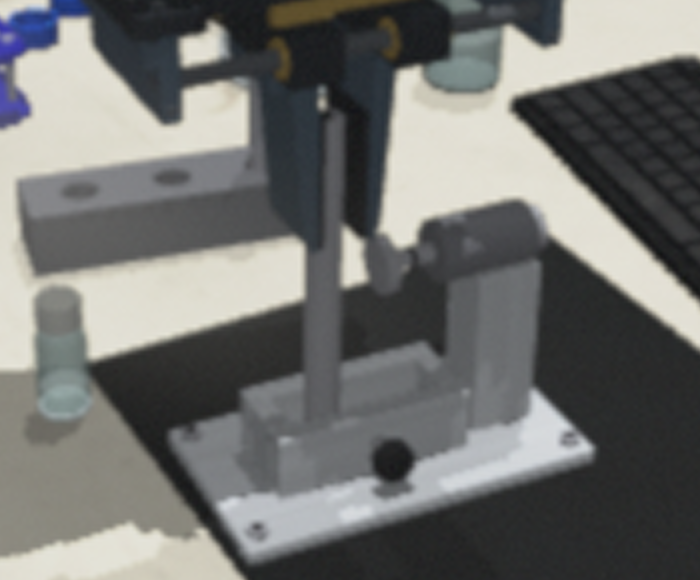

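The post is inside the slot and clear of the disc. I'll lower it in small steps until it touches the floor.

{"method": "apply_moves", "body": {"plan": [[[0, 0, 1, 0], [0, 0, 1, 0], [0, 0, 1, 0], [0, 0, 0, 0]]]}}

```text
t: 9.05
ee_pos: [0.4647, -0.0215, 0.1238]
tool_rot: [3.142, 0.0, -0.057]
ft_force: [0.1, -0.3, -1.6]
gripper_width: 0.0154
```

{"method": "apply_moves", "body": {"plan": [[[0, 0, 0.5, 0], [0, 0, 0.5, 0], [0, 0, 0, 0]]]}}

```text
t: 9.3
ee_pos: [0.4648, -0.0215, 0.1229]
tool_rot: [-3.142, -0.0, -0.057]
ft_force: [0.1, -0.7, -1.9]
gripper_width: 0.0157
```

{"method": "apply_moves", "body": {"plan": [[[0, 0, 0.4, 0], [0, 0, 0.4, 0], [0, 0, 0, 0]]]}}

```text
t: 9.55
ee_pos: [0.4652, -0.0216, 0.1227]
tool_rot: [3.142, -0.0, -0.057]
ft_force: [-2.1, 0.8, 10.3]
gripper_width: 0.0152
```

The foot touches the floor at TCP z 0.1227, about 12 N. I'll ease off a little, hold, then slide towards the stop.

{"method": "apply_moves", "body": {"plan": [[[0, 0, -0.4, 0], [0, 0, 0, 0], [0, 0, 0, 0], [0, 0, 0, 0]]]}}

```text
t: 9.88
ee_pos: [0.4651, -0.0215, 0.1228]
tool_rot: [3.142, -0.0, -0.057]
ft_force: [-1.6, -0.4, 5.2]
gripper_width: 0.0156
```

{"method": "apply_moves", "body": {"plan": [[[1, 0, 0, 0], [2, 0, 0, 0], [2, 0, 0, 0], [2, 0, 0, 0], [2, 0, 0, 0], [2, 0, 0, 0], [1, 0, 0, 0], [0, 0, 0, 0], [0, 0, 0, 0]]]}}

```text
t: 10.63
ee_pos: [0.4743, -0.022, 0.1223]
tool_rot: [-3.141, 0.007, -0.057]
ft_force: [-14.2, 0.9, 23.0]
gripper_width: 0.0159
```

```bash
python3 look.py 6
```

```text
{'t': 10.6333, 'ee_pos': [0.4743, -0.022, 0.1223], 'tool_rot': [-3.1415, 0.0066, -0.0567], 'ft_force': [-14.2477, 0.8533, 22.9963], 'wrist_torque': [0.2, 4.8127, 0.0431], 'gripper_width': 0.0159}
wrist crop origin 228.0 177.0 foot px pred [353.  99.] slot ctr [383. 138.]
scene crop origin 243.5 154.75 foot px pred [340. 451.] slot ctr [356. 390.]
```

View pics/wrist6c.png

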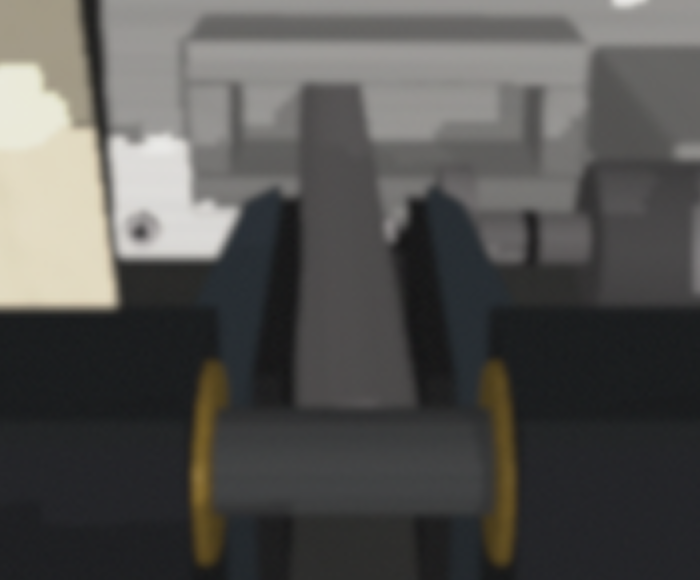

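View pics/scene6c.png

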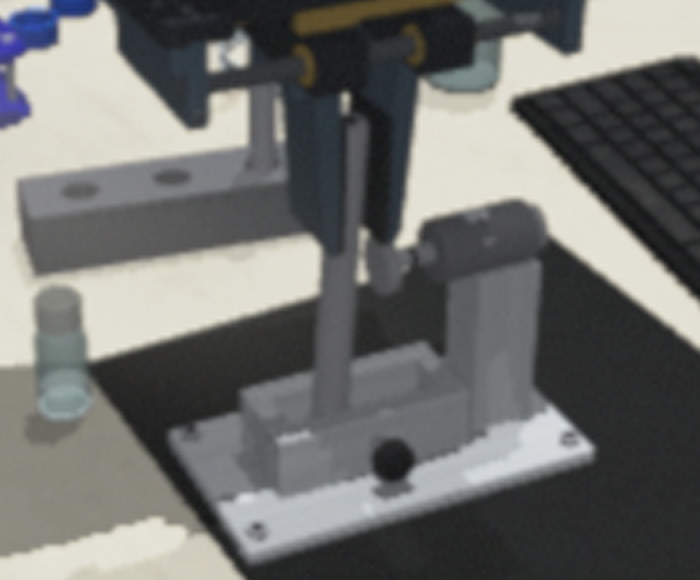

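The foot stuck on the floor: the force reads 14 N along x and 23 N along z, and the post tilted about 0.065 rad in the pads. I'll move back with the foot still gripped by friction to straighten it, then unload the foot before sliding.

{"method": "apply_moves", "body": {"plan": [[[-2, 0, 0, 0], [-2, 0, 0, 0], [-2, 0, 0, 0], [-2, 0, 0, 0], [-2, 0, 0, 0], [-2, 0, 0, 0], [0, 0, 0, 0], [0, 0, 0, 0]]]}}

```text
t: 11.4
ee_pos: [0.4651, -0.0215, 0.1227]
tool_rot: [3.142, -0.001, -0.057]
ft_force: [2.5, -0.2, 3.6]
gripper_width: 0.015
```

```bash
python3 look.py 7
```

```text
{'t': 11.4, 'ee_pos': [0.4651, -0.0215, 0.1227], 'tool_rot': [3.1415, -0.0007, -0.0569], 'ft_force': [2.4704, -0.1635, 3.6166], 'wrist_torque': [-0.1184, -0.4179, -0.0174], 'gripper_width': 0.015}
wrist crop origin 228.0 177.0 foot px pred [353.  99.] slot ctr [421. 137.]
scene crop origin 243.5 154.75 foot px pred [323. 456.] slot ctr [356. 390.]
```

View pics/wrist7c.png

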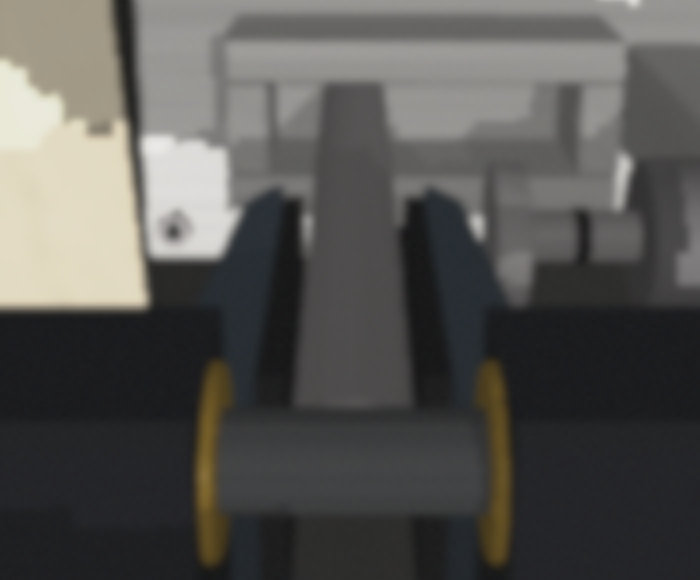

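The post is upright again, with its centre at crop x 354 near the foot. I'll raise it about 1 mm, increase the grip to 60 N and slide.

{"method": "apply_moves", "body": {"plan": [[[0, 0, -0.5, 0], [0, 0, -0.7, 0], [0, 0, 0, 0], [0, 0, 0, 0]]], "newtons": 60}}

```text
t: 11.83
ee_pos: [0.4644, -0.0214, 0.1235]
tool_rot: [-3.142, 0.001, -0.057]
ft_force: [0.4, -0.3, -1.3]
gripper_width: 0.0151
```

{"method": "apply_moves", "body": {"plan": [[[1, 0, 0, 0], [2, 0, 0, 0], [2, 0, 0, 0], [2, 0, 0, 0], [2, 0, 0, 0], [1, 0, 0, 0], [0, 0, 0, 0], [0, 0, 0, 0]]]}}

```text
t: 12.5
ee_pos: [0.4748, -0.0221, 0.1237]
tool_rot: [-3.142, 0.0, -0.057]
ft_force: [-0.3, 0.8, -2.0]
gripper_width: 0.0153
```

{"method": "apply_moves", "body": {"plan": [[[1, 0, 0, 0], [1, 0, 0, 0], [1, 0, 0, 0], [1, 0, 0, 0], [1, 0, 0, 0], [1, 0, 0, 0], [1, 0, 0, 0], [1, 0, 0, 0], [0, 0, 0, 0], [0, 0, 0, 0]]]}}

```text
t: 13.33
ee_pos: [0.4826, -0.0225, 0.1237]
tool_rot: [3.142, 0.0, -0.057]
ft_force: [-1.5, 0.7, -1.0]
gripper_width: 0.0158
```

{"method": "apply_moves", "body": {"plan": [[[1, 0, 0, 0], [1, 0, 0, 0], [1, 0, 0, 0], [1, 0, 0, 0], [0, 0, 0, 0], [0, 0, 0, 0]]]}}

```text
t: 13.83
ee_pos: [0.4864, -0.0227, 0.1236]
tool_rot: [3.142, 0.001, -0.057]
ft_force: [-5.3, -1.0, 1.7]
gripper_width: 0.0151
```

```bash
python3 look.py 8
```

```text
{'t': 13.8333, 'ee_pos': [0.4864, -0.0227, 0.1236], 'tool_rot': [3.1416, 0.0009, -0.0569], 'ft_force': [-5.3221, -1.0428, 1.6805], 'wrist_torque': [-0.098, 1.1343, 0.0138], 'gripper_width': 0.0151}
wrist crop origin 228.0 177.0 foot px pred [353.  99.] slot ctr [328. 135.]
scene crop origin 243.5 154.75 foot px pred [366. 442.] slot ctr [356. 390.]
```

View pics/wrist8c.png

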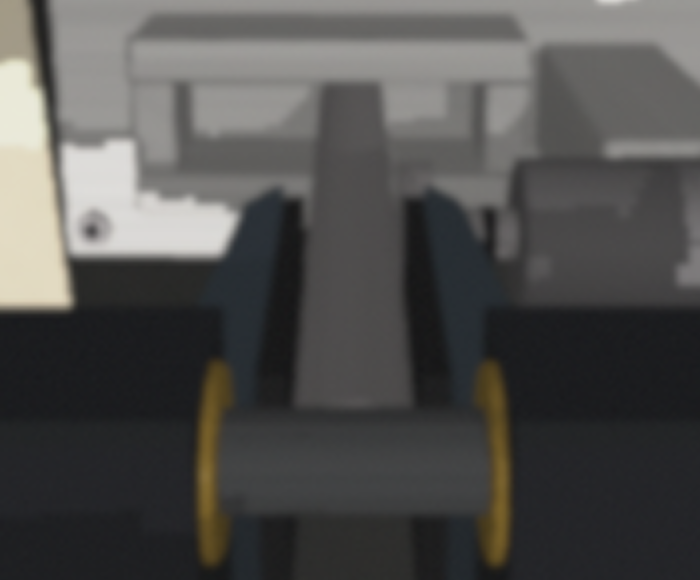

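View pics/scene8c.png

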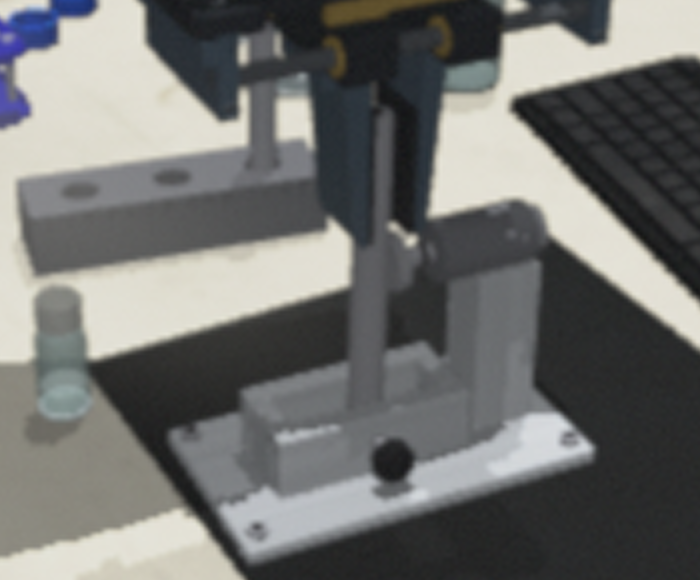

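The stop is now about 5 mm in, reading -5.3 N, and the ring at (490,225) has not reached the housing yet. I'll continue gently.

{"method": "apply_moves", "body": {"plan": [[[1, 0, 0, 0], [1, 0, 0, 0], [1, 0, 0, 0], [1, 0, -0.2, 0], [0, 0, 0, 0], [0, 0, 0, 0], [0, 0, 0, 0]]]}}

```text
t: 14.52
ee_pos: [0.4897, -0.0229, 0.1236]
tool_rot: [-3.142, 0.002, -0.057]
ft_force: [-8.3, -0.6, 3.1]
gripper_width: 0.0151
```

```bash
python3 look.py 9
```

```text
{'t': 14.5167, 'ee_pos': [0.4897, -0.0229, 0.1236], 'tool_rot': [-3.1416, 0.0023, -0.0569], 'ft_force': [-8.2749, -0.5768, 3.1477], 'wrist_torque': [-0.0841, 1.7412, -0.0107], 'gripper_width': 0.0151}
wrist crop origin 228.0 177.0 foot px pred [353.  99.] slot ctr [314. 135.]
scene crop origin 243.5 154.75 foot px pred [373. 440.] slot ctr [356. 390.]
```

View pics/wrist9c.png

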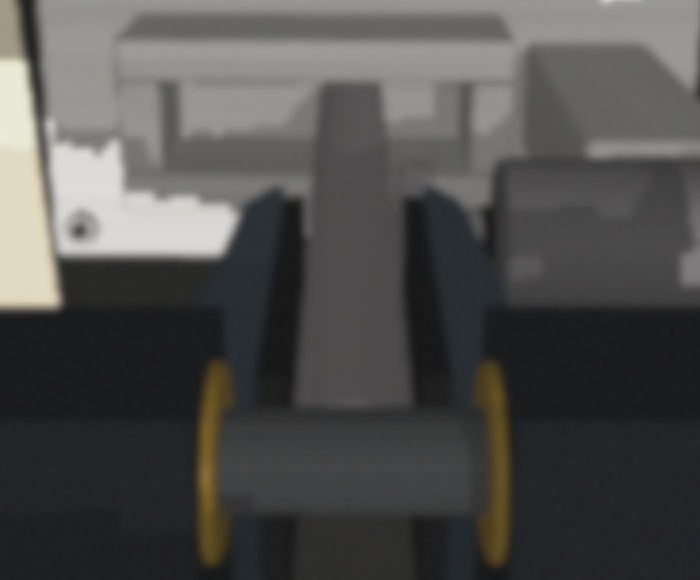

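View pics/scene9c.png

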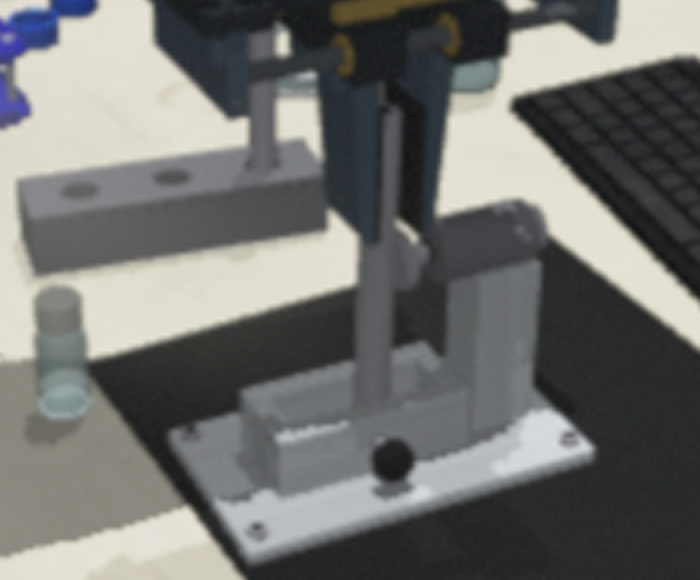

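The stop is about 8.5 mm in at 8.3 N, with the post upright. I'll move a final 1.7 mm.

{"method": "apply_moves", "body": {"plan": [[[0.9, 0, 0, 0], [0.8, 0, 0, 0], [0, 0, 0, 0], [0, 0, 0, 0], [0, 0, 0, 0], [0, 0, 0, 0], [0, 0, 0, 0], [0, 0, 0, 0]]]}}

```text
t: 15.28
ee_pos: [0.4912, -0.023, 0.1236]
tool_rot: [-3.142, 0.003, -0.057]
ft_force: [-10.4, -0.6, 4.6]
gripper_width: 0.0148
```

```bash
python3 look.py 10
python3 - <<'E'
from h import *
im,m=snap('top','top10.png');c=proj(m,[.49,-.02,.1]);x,y=c.astype(int)
cv2.imwrite('pics/top10c.png',cv2.resize(im[y-50:y+50,x-65:x+65],None,fx=5.5,fy=5.5,interpolation=2))
for _ in range(3): print(np.round(ctrl.observe()['ft_force'],2),np.round(ctrl.observe()['ee_pos'],4)); ctrl.camera('top')
for n in('scene','top'):print([np.round(d['box']).tolist() for d in ctrl.find_in('short_post',n)[:1]])
E
```

```text
{'t': 15.2833, 'ee_pos': [0.4912, -0.023, 0.1236], 'tool_rot': [-3.1416, 0.0029, -0.0568], 'ft_force': [-10.4127, -0.5975, 4.6491], 'wrist_torque': [-0.0605, 2.0283, -0.0406], 'gripper_width': 0.0148}
wrist crop origin 228.0 177.0 foot px pred [353.  99.] slot ctr [307. 135.]
scene crop origin 243.5 154.75 foot px pred [376. 439.] slot ctr [356. 390.]
[-10.33   0.08   4.64] [ 0.4912 -0.023   0.1236]
[-10.5    0.19   4.35] [ 0.4912 -0.023   0.1236]
[-9.19  0.19  4.44] [ 0.4912 -0.023   0.1236]
[[305.0, 164.0, 311.0, 198.0]]
[]
```

View pics/wrist10c.png

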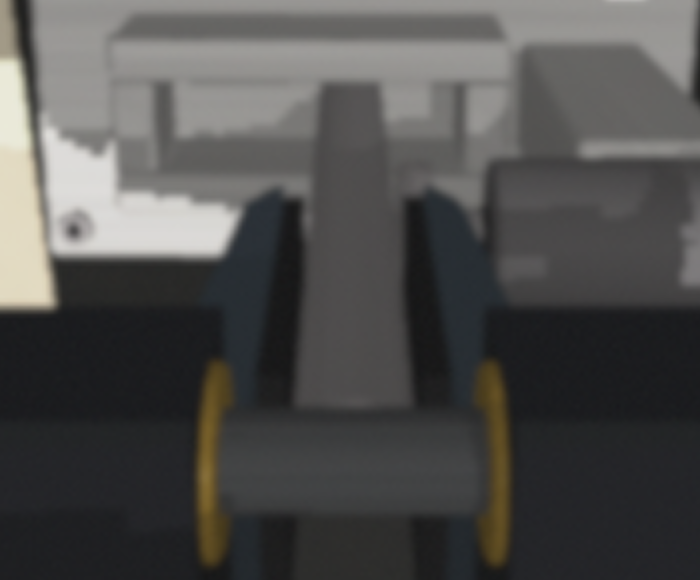

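View pics/scene10c.png

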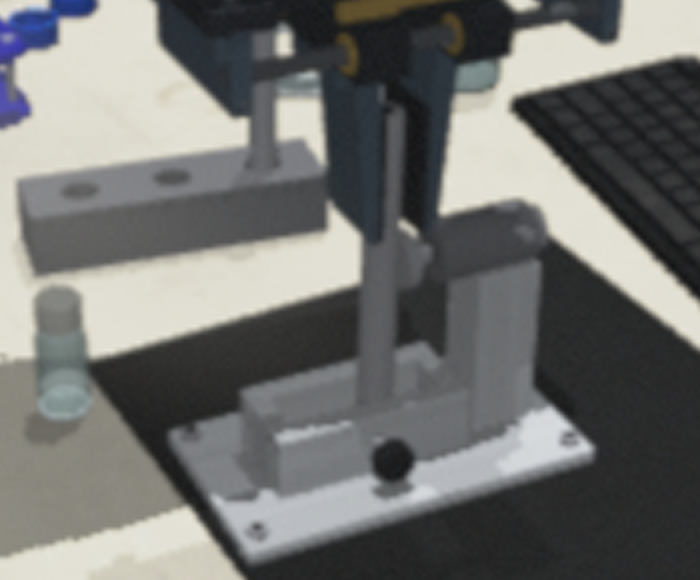

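All readings agree: 9 to 10.5 N, steady, and about 10 mm of stop travel. The post is upright, with the ring about at the housing and the short post in its hole. I'm handing it in.

```bash
python3 -c "
from station import ctrl
print(ctrl.close_job())"
```

```text
the job is handed in; nothing more can be done
None
```

The long post is standing in the jig's slot and pressing the sprung stop with about 10 N. The gripper still holds it at 60 N, and I handed the job in after about 15.5 s. I pulled it from the storage block, stood it on the slot floor clear of the stop for well over 0.2 s, then slid it along the slot.

- **Sliding, first try:** this went wrong. The foot stuck on the floor under too much downward load (14 N sideways, 23 N vertical), and the post tilted about 0.065 rad in the fingers. I moved back until it was upright again, raised the post about 1 mm and slid it again without trouble.
- **Pressing force:** the last wrist readings were 9.2 to 10.5 N along the pressing direction, with the tool position steady.
- **Stop travel:** I estimate about 10 mm in from the force rise and tool position, give or take about 1.5 mm. The fingers mostly hid the black ring in the last pictures, so I could not confirm the half-way mark by eye.
- **Post and floor:** the post looks upright, and the 4.6 N upward force suggests its foot is on the floor, though I can't see the foot directly. Friction there could take a few newtons, so the force on the stop itself may be somewhat below the wrist reading, but I still expect it within 6 to 14 N.
- **Short post:** it is in its hole in the last scene picture. The network found it there but not in the top camera's picture.

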